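# Shut the craft chest's drop front and shoot its barrel bolt

### The job

The sloping drop front of the craft chest has been left ajar. Push it shut, hold it fully home against the sprung buffers behind it, and shoot its barrel bolt: lift the bolt handle out of its notch, slide the bolt all the way across into the keep on the chest's frame, and drop the handle down into the far notch so that the front stays bolted. Leave the things on and around the chest where they stand.

Things in the scene. Friction and masses are not known exactly. Their poses are not given: they have to be found in the camera images.
- chest: Plywood craft chest fixed to the table, 290 mm deep (x), 420 mm wide (y), flat deck 232 mm high. Origin: centre of its underside. Its front faces its own -x; -y is its right-hand side seen from the front. The sloping drop front (flap) is hinged along its lower edge on the line x = -140 mm, z = 75 mm, parallel to y; when home it rises at 45 degrees towards +x.
- rail (a point): Dowel rail, 14 mm thick, along the chest's y over the bolt; this point is its middle, at chest x = -58 mm, y = 0, z = 318 mm. Reels of up to 34 mm radius sit on it from y = +60 to +182 mm; the rest is bare up to the brackets at y = -198 and +198 mm. It bars a gripper from straight above the bolt handle: come from the front, tool leaning 30 to 50 degrees.
- flap (a joint): Angle of the drop front, rad: 0 = fully home, growing as its top edge swings out to the chest's -x; stop at 0.9. A stiff hinge (0.4 N m) holds it where it is left. Two sprung buffers behind its upper corners hold it off by about 0.07 rad (10 mm at the bolt); pressing it home at the bolt takes 8 to 15 N, and it springs back out when let go unless bolted.
- flap_edge (a point): Middle of the flap's top edge on its outer face. The flap is a board, 198 mm up the slope from the hinge line to this edge, 334 mm wide (chest y = -167 to +167 mm), 15 mm thick, its outer face through the hinge line. Axes of the point turn with the flap: x up the slope, y as the chest's y, z outward from the face.
- bolt (a joint): Travel of the bolt, m: 0 = drawn back, 0.060 = shot; it moves towards the chest's -y. A round steel rod, 14 mm thick, 150 mm long, in a steel casing on the flap; its axis lies 155 mm up the slope from the hinge line, 20 mm out from the face. Friction a few N. It slides only with the handle lifted. If the flap is not pressed home the tip strikes the keep at about 0.030.
- handle (a joint): Angle of the bolt handle about the bolt's axis, rad: 0 = dropped, parallel to the flap, pointing down the slope; 1.5 = fully lifted, square out from the flap. It falls back when let go and turns easily in a light grip. Above about 1.0 it clears the lip of the casing; below that it is caught in a notch. The two notches are at the two ends of the travel and 5 mm wider than the handle.
- handle_grip (a point): On the bolt handle's centre line, 36 mm from the bolt's axis. A plain round steel rod, 11 mm thick, reaching 55 mm from the axis; at chest y = -60 mm with the bolt drawn back, -120 mm when shot. The point's -x points along it to its end, y is the chest's y. Dropped, its centre line is 20 mm off the flap. The casing reaches 15 mm down the slope from the axis, 32 mm out.
- keep (a point): Centre of the steel keep (staple) on the right-hand frame of the chest, at chest y = -190 mm, on the line of the bolt when the flap is home. The rod has 2 mm of play in it.
- cone_a: Cone of pale thread on the chest's deck, 68 mm across, 102 mm tall; leave it alone. Origin under its centre.
- cone_b: Cone of grey thread on the chest's deck, 68 mm across, 102 mm tall; leave it alone. Origin under its centre.
- jar: Closed glass jar, 72 mm across, 85 mm tall, on the table; leave it alone. Origin under its centre.
- tin: Round pin tin, 86 mm across, 38 mm tall, on the table in front of the chest; leave it alone. Origin under its centre.
- shears: Fabric shears lying on the table in front of the chest, about 210 mm long, 12 mm high; leave them alone. Origin under the pivot.
- mug: White mug, 80 mm across, 95 mm tall, left of the chest; leave it alone. Origin under its centre.

How it is judged:
On the way, in this order (a step that is already met when the one before it is completed fails the run):
1. the drop front is swung shut against its buffers (value of joint flap below 0.085 rad), for 0.2 s.
2. with the front pressed home, the bolt enters the keep (value of joint flap below 0.035 rad and value of joint bolt above 0.04 m), for 0.1 s.
At the end, for the whole second after the job is handed in: The drop front is held shut by its bolt (flap within 0.035 rad of home), the bolt is shot to its end (travel above 0.055 m of 0.060), the handle lies down in the far notch (below 0.25 rad), and the things around are at rest (value of joint flap below 0.035 rad and value of joint bolt above 0.055 m and value of joint handle below 0.25 rad and linear speed of each of cone_a, cone_b, jar, tin, shears, mug below 0.03 m/s); the robot touches nothing.
It fails at once if one of the things on or around the chest is knocked more than 25 mm from its place (distance of any of cone_a, cone_b, jar, tin, shears, mug from where it was at the start of the episode above 0.025 m).
It also fails if it takes over 54 s, if anything falls off the work surface, if the arm or the gripper's body presses on something with over 40 N, if the wrist force passes 120 N, or if a joint passes its speed limit or range.

### The arm

A 6-joint arm with a two-finger parallel gripper is mounted at the origin on the work surface. World frame = base frame: x ahead of the robot, y to its left, z up, the work surface at z = 0. Lengths are in m, angles in rad, forces in N, time in s.
With the tool pointing down it reaches from about 0.375 to 0.925 m from the base axis. Payload 5.7 kg.
Tool frame: the origin (TCP) lies at the very end of the fingers, on their centre line; the grasp point (between the pads) lies 19 mm behind it (bot.pinch_z is the distance from the TCP to the grasp point, in m); z points along the fingers, y is the line along which they close (so a half turn about z gives the same grasp; the last joint's range is limited). The gripper opens to 88 mm and grips with 3 to 60 N. Pads are 20 mm wide; open, the fingers measure 115 mm over their backs; the gripper's body (75 mm by 178 mm) begins 61 mm behind the grasp point.
Start: joints at [-1.434, 0.359, 1.51, -0, 1.272, -0.115], TCP at [0.149, -0.581, 0.223] pointing down, gripper open.
Joint ranges: [-2.97, 2.97], [-1.01, 2.36], [0.21, 2.38], [-0.96, 4.11], [0.2, 2.71], [-2.98, 2.98]. Speed limits (rad/s): [2.39, 2.39, 3.14, 3.14, 3.14, 3.14].

### API

Orientations are given as a rotation vector (axis times angle).
In Python, from cell import bot gives the robot as it stands.
- The arm moves only by the tool servo_tool, never from a script. Its arguments are lists of equal length, an entry for each row: "jaw": the opening in per cent of the stroke, from 0 (shut) to 100 (fully open); "linear": the shift along the tool's x, y, z in cm, a list of three; "rotation": the turn, a rotation vector about the tool's x, y, z in degrees, a list of three. A call has 1 to 5 rows; each row is the pose to reach, as a shift and turn from the pose commanded when the call began, along the tool's axes at that moment; what a row does not reach only later rows make up. A row lasts 1/10 s, in which the tool goes at most 50 mm and 8.59 degrees, less where a joint would pass 70% of its speed; a pose out of reach is approached as far as the arm can. A call with a gripper value outside its range is refused whole. The fingers move at their own pace and stop on an object; "newtons" is the grip in N (left out, the last holds). Time passes only in rows, so rows that repeat a pose let the fingers close. It gives the time, the measured TCP pose, the force, the opening and the grip force at its end, in the units of the state.
- bot.read_state(): the state, without advancing time (a new reading comes with each control period).
- bot.get_image(name): name is "scene" or "top" or "wrist"; returns a dict with "img" (384x512x3 uint8, red, green, blue), "range_z" (384x512 float32, m along the optical axis (not along the pixel's ray), 0 where there is no reading), "fx", "fy", "cx", "cy" (pixels), "R" (3x3) and "t" (3): a world point X has camera coordinates R X + t; the wrist camera has in their place "mount" (4x4, takes a point from camera to tool coordinates, whose origin is the TCP and whose axes are the flange's). Camera axes: x right, y down, z forward; pixel columns grow to the right and rows downward; lengths in m; the calibration is good to about 2 mm. A picture is of the moment at which its call begins: read the wrist's pose just before it.
- bot.close_job(): hands the job in; it is judged then, once.
The state is a dict: "time_s": time; "joint_positions": joint angles; "qvel": joint speeds; "tau": joint torques, N m; "ee_pos": TCP position; "orientation": TCP orientation; "ft_force": force on the tool from outside, world axes, zero at the start; "torque": the same for the moment, N m; "grip_width": finger opening in m; "finger_force": force on a finger pad.
Only numpy, scipy, OpenCV 4.12 (cv2) and the standard library are available. Lean on these libraries where they do the work, as an engineer would, in place of code of your own. Each camera call takes 0.05 s, during which the arm holds its last target. There are 200 camera calls.

## Working session

There is one attempt and no reset: what is moved stays moved. The work goes in short steps, Python scripts to look and compute and a tool call to move; the robot and the scene stay as the last step left them, time stands still between calls to the robot, and variables do not carry over. Pictures are saved under pics/ and viewed, at most 10 in all, crops included, and the job is handed in when it is done.

Besides the shell and the picture viewer there is one more tool, called after "Emit:" as name(argument=value, ...), one argument or row to a line, values as JSON. servo_tool: Moves the arm, as the interface text tells. Its arguments: {"type":"object","properties":{"jaw":{"type":"array"},"linear":{"type":"array"},"rotation":{"type":"array"},"newtons":{"type":"number"}},"required":["jaw","linear","rotation"]}

```bash
ls; mkdir -p pics; python3 - <<'E'
from cell import bot
import cv2,numpy as np
s=bot.read_state();print(s)
for n in("scene","top"):
    d=bot.get_image(n);np.savez(n+'.npz',**d);cv2.imwrite(f'pics/{n}0.png',d['img'][:,:,::-1]);print(n,d['R'],d['t'],d['fx'],d['cx'],d['cy'])
E
```

```text
pics
{'time_s': 0.0, 'joint_positions': array([-1.43414755e+00,  3.59498289e-01,  1.51141919e+00,  3.58929067e-05,
        1.27249744e+00, -1.15101651e-01]), 'qvel': array([-1.24586707e-03, -5.05648059e-04, -1.90084567e-03, -3.70342183e-04,
       -3.52764244e-05, -1.00540673e-03]), 'tau': array([-6.78239921e-04, -5.15387177e+01, -2.70729589e+01,  6.73750928e-02,
        3.50527908e-02, -1.64106546e-04]), 'ee_pos': array([ 0.14937035, -0.5804036 ,  0.22181864]), 'orientation': array([-3.11493089e+00, -3.94159913e-01, -2.30213836e-05]), 'ft_force': array([ 0.06339987, -0.1527063 , -0.29923024]), 'torque': array([0.00026273, 0.01121294, 0.00041983]), 'finger_force': 0.0, 'grip_width': 0.08745139954013334}
scene [[-0.57940935 -0.81498113 -0.00951664]
 [-0.73369559  0.52663322 -0.42935794]
 [ 0.35493039 -0.24179169 -0.90308427]] [0.40371184 0.49177159 0.91379231] 370.65878031453275 252.58781459443802 191.464745739814
top [[-0.0089629  -0.99953182 -0.0292541 ]
 [-0.98336292  0.01411838 -0.18110226]
 [ 0.1814305   0.02714419 -0.98302908]] [0.08027012 0.63858328 0.99267342] 376.9839404414305 261.88415191117247 189.72887008848983
```

View pics/scene0.png

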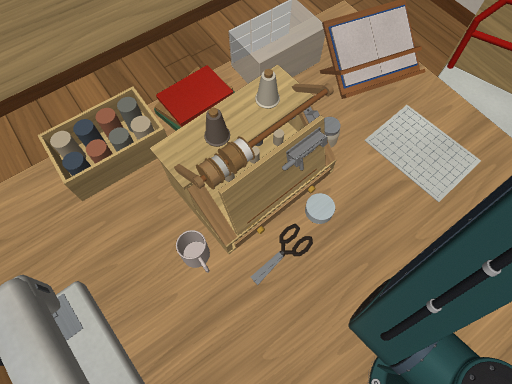

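View pics/top0.png

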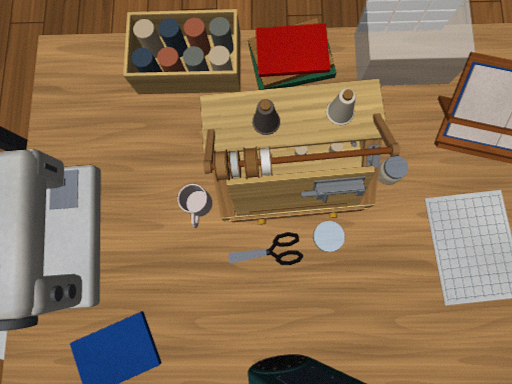

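The scene view shows the chest with its flap ajar (scene ≈ (280,190)) and grey bolt on the flap (~(305,150)). In the top view the deck corners are near (202,93) and (382,82), the bolt is near (335,188), the jar is by its right side at (393,170), and the tin (329,236) and shears (270,250) lie in front.

```bash
cat > h.py <<'E'
import numpy as np,cv2
def cloud(d):
    v,u=np.mgrid[0:384,0:512];z=d['range_z']
    p=np.stack([(u-d['cx'])/d['fx']*z,(v-d['cy'])/d['fy']*z,z],-1)
    return (p-d['t'])@d['R']
E
python3 - <<'E'
from h import *
for n in("top","scene"):
    d=dict(np.load(n+'.npz'));P=cloud(d);ok=d['range_z']>0
    t=P[ok&(abs(P[...,2])<.01)];print(n,'table z',np.median(t[:,2]))
    m=ok&(abs(P[...,2]-.232)<.008)
    k,l,st,_=cv2.connectedComponentsWithStats(m.astype(np.uint8))
    i=1+np.argsort(-st[1:,4])[:4]
    for j in i:
        q=P[l==j];print(st[j],np.median(q[:,2]),cv2.minAreaRect(q[:,:2].astype(np.float32)))
    j=i[0]
    if n=="top":
        for c in[(202,93),(382,82),(210,215),(375,208),(393,170),(329,236)]:print(c,P[c[1],c[0]])
        # profile across deck columns: back edge
        uu=np.arange(215,375,6);e=[]
        for u in uu:
            v=np.where(l[:,u]==j)[0]
            if len(v):e.append(P[v[0],u])
        e=np.array(e);print(np.polyfit(e[:,1],e[:,0],1),e[::6])
E
```

```text
top table z 0.0003980349771368709
[ 200   79  186   74 9012] 0.2325992844039742 ((0.7888170480728149, -0.005546018481254578), (0.151162788271904, 0.4398851990699768), 4.467973709106445)
[ 29 152  20 174 696] 0.23349321192203615 ((0.5084754228591919, 0.5734590888023376), (0.39617225527763367, 0.03249368071556091), 1.3150768280029297)
[228 182  89  11 267] 0.23226401280828676 ((0.6133267283439636, 0.04532654583454132), (0.008357534185051918, 0.20498059689998627), 3.751894235610962)
[301 190  23  10 111] 0.2352807959888125 ((0.5967321991920471, -0.04772115871310234), (0.05125555396080017, 0.01861964724957943), 78.9537353515625)
(202, 93) [0.95829142 0.25779599 0.00227859]
(382, 82) [ 0.97287956 -0.29268478  0.02077608]
(210, 215) [ 0.57752304  0.22724058 -0.00090731]
(375, 208) [ 0.59165363 -0.2527134   0.00167466]
(393, 170) [ 0.6835334  -0.28420454  0.08792067]
(329, 236) [ 0.51033007 -0.11139683  0.03865497]
[-0.07951689  0.86156523] [[ 0.84636258  0.18034752  0.23485241]
 [ 0.85308585  0.09244227  0.23294927]
 [ 0.85986543  0.00439787  0.2309467 ]
 [ 0.86681627 -0.0831512   0.23400363]
 [ 0.87666218 -0.17141084  0.23107407]]
scene table z 0.00014619778144716477
[ 150   65  163  123 5665] 0.23193337268672717 ((0.7891935110092163, -0.00679326057434082), (0.153867706656456, 0.440704882144928), 4.391116619110107)
[221 139 106  66 521] 0.23295348778025773 ((0.6079013347625732, -0.008917689323425293), (0.3123179078102112, 0.03459091857075691), 85.5343017578125)
[ 29 277  60 107 296] 0.23350638085718073 ((0.572009801864624, 0.5792903304100037), (0.2677750885486603, 0.008601535111665726), 3.571071147918701)
[320 127   5   5  15] 0.22998104352926746 ((0.6298360228538513, -0.17844754457473755), (0.015856187790632248, 0.003427165560424328), 89.16517639160156)
```

```bash
python3 - <<'E'
from h import *
psi=np.radians(4.47);c,s=np.cos(psi),np.sin(psi)
R=np.array([[c,-s,0],[s,c,0],[0,0,1]])
o=np.array([.7888,-.0060,0])-R@[.0715,0,0]  # deck centre -> chest centre guess
print(o)
for n in("top","scene"):
    d=dict(np.load(n+'.npz'));P=cloud(d);Q=(P-o)@R;ok=d['range_z']>0;img=d['img'].astype(int)
    inb=ok&(abs(Q[...,0])<.25)&(abs(Q[...,1])<.24)
    rail=inb&(abs(Q[...,2]-.321)<.012)&(Q[...,1]<.04)&(Q[...,1]>-.18)
    q=Q[rail];print(n,'rail',len(q),np.polyfit(q[:,1],q[:,0],1),np.median(q,0),q[:,2].max())
    br=inb&(Q[...,2]>.25)&(Q[...,0]>-.09)&(Q[...,0]<-.02)
    for a in(-1,1):
        b=Q[br&(a*Q[...,1]>.185)];print('br',a,len(b),np.percentile(b[:,1],[2,50,98]))
    dk=Q[inb&(abs(Q[...,2]-.232)<.006)&(Q[...,0]>-.03)];print('deck y',np.percentile(dk[:,1],[.5,99.5]),'x',np.percentile(dk[:,0],[.5,99.5]))
    # flap: left part y 0.. .15, below rail
    f=inb&(Q[...,1]>.02)&(Q[...,1]<.15)&(Q[...,2]>.09)&(Q[...,2]<.225)&(Q[...,0]<-.05)
    q=Q[f]
    if len(q)>50:
        L=cv2.fitLine(q[:,[0,2]].astype(np.float32),cv2.DIST_HUBER,0,.001,.001).ravel();print('flap',len(q),L,np.degrees(np.arctan2(L[1],L[0])),'x at z=.075',L[2]+(.075-L[3])*L[0]/L[1], 'top x,z',q[q[:,2].argmax()])
    hsv=cv2.cvtColor(d['img'],cv2.COLOR_RGB2HSV)
    g=inb&(hsv[...,1]<60)&(Q[...,2]>.12)&(Q[...,2]<.28)&(Q[...,0]<0)&(Q[...,1]<.03)
    q=Q[g];print('grey',len(q),np.percentile(q,[1,50,99],axis=0).round(3).tolist())
    v,u=np.where(g);print(u.min(),u.max(),v.min(),v.max())
    im=d['img'][120:240,190:420] if n=='top' else d['img'][90:220,200:360]
    cv2.imwrite(f'pics/{n}1.png',cv2.resize(im,None,fx=3.4,fy=3.4,interpolation=2)[:,:,::-1])
E
```

```text
[ 0.71751748 -0.0115725   0.        ]
top rail 900 [-0.24290424 -0.05104931] [-0.0577332  -0.0965276   0.32404339] 0.3327798508028227
br -1 230 [-0.20464809 -0.19350926 -0.18635803]
br 1 193 [0.1868728  0.19622719 0.2055656 ]
deck y [-0.21606299  0.21797821] x [-0.00291416  0.14546986]
flap 1136 [ 0.24804029  0.9687497  -0.1172985   0.16226713] 75.63842 x at z=.075 -0.13964252 top x,z [-0.10225933  0.04074652  0.22488181]
grey 1133 [[-0.135, -0.198, 0.172], [-0.112, -0.096, 0.241], [-0.006, -0.005, 0.25]]
301 379 142 201
scene rail 652 [-0.28081566 -0.05295842] [-0.0595552  -0.09585469  0.32335854] 0.33289853399769737
br -1 172 [-0.20574709 -0.19274992 -0.18693405]
br 1 169 [0.18616421 0.19918804 0.20520319]
deck y [-0.21689637  0.21817498] x [-0.00375896  0.14442842]
flap 1421 [ 0.25033045  0.96816045 -0.11841417  0.16151206] 75.50293 x at z=.075 -0.14078298 top x,z [-0.10162495  0.14664772  0.22497423]
grey 929 [[-0.136, -0.199, 0.183], [-0.114, -0.091, 0.24], [-0.015, -0.005, 0.25]]
282 326 106 169
```

View pics/scene1.png

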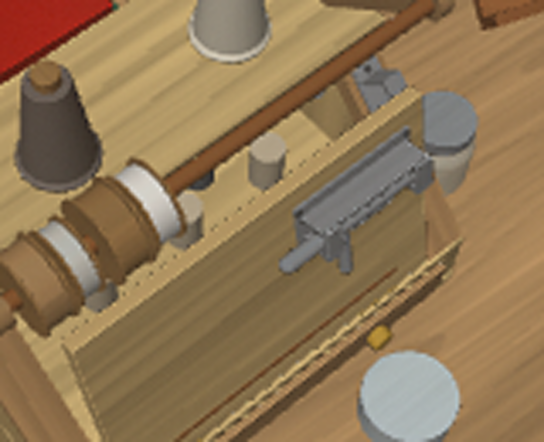

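Chest pose is consistent: rail z, brackets at ±198, and hinge x = −140 all match, and the flap angle is about 0.53 rad. Next is a helper that turns (u, y, n) targets into servo moves.

```bash
cat >> h.py <<'E'
from scipy.spatial.transform import Rotation as Ro
psi=np.radians(4.47)
RC=Ro.from_euler('z',psi).as_matrix();OC=np.array([.7175,-.0116,0])
H=np.array([-.140,0,.075]);a=np.sqrt(.5)
F=np.array([[a,0,a],[0,1,0],[-a,0,a]])   # rows u,y,n in chest axes (flap home)
def wpt(u,y,n): return OC+RC@(H+F.T@(np.array([u,y,n])/1e3))
def fpt(w): return F@(RC.T@(np.asarray(w)-OC)-H)*1e3
def tgt(lean=45):
    l=np.radians(lean);z=[np.sin(l),0,-np.cos(l)];y=[0,-1,0]
    return RC@np.stack([np.cross(y,z),y,z],1)
def move(s,u,y,n,lean=45):
    "servo numbers to bring the TCP to (u,y,n) mm of the home flap"
    R=Ro.from_rotvec(s['orientation']).as_matrix()
    print('now',fpt(s['ee_pos']).round(1),'->lin cm',(R.T@(wpt(u,y,n)-s['ee_pos'])*100).round(2),
     'rot',np.degrees(Ro.from_matrix(R.T@tgt(lean)).as_rotvec()).round(2),'F une',(F@RC.T@s['ft_force']).round(1),'t',s['time_s'])
E
python3 - <<'E'
from h import *
from cell import bot
s=bot.read_state();print(wpt(130,30,180));move(s,130,30,180)
R=Ro.from_rotvec(s['orientation']).as_matrix()
print((R.T@(np.array([.45,-.3,.35])-s['ee_pos'])*100).round(1))
E
```

```text
[0.54033993 0.00464206 0.2942031 ]
now [-229.  -522.9  436.7] ->lin cm [ 52.44 -46.94  -7.14] rot [-4.   44.88  9.4 ] F une [-0.3 -0.8 -0.3] t 0.1
[ 36.1 -19.7 -12.8]
```

Emit:
servo_tool(
  jaw=[0,0,0,0,0],
  linear=[
    [36,-20,-13],
    [36,-20,-13],
    [36,-20,-13],
    [36,-20,-13],
    [36,-20,-13],
  ],
  rotation=[
    [-2,20,5],
    [-2,20,5],
    [-2,20,5],
    [-2,20,5],
    [-2,20,5],
  ],
  newtons=30,
)

```text
time_s: 0.6
ee_pos: [0.3226, -0.4157, 0.2978]
orientation: [-3.073, -0.248, -0.546]
ft_force: [0.3, -0.8, -0.2]
grip_width: 0.051
finger_force: 0.0
```

```bash
cat > m.py <<'E'
import sys
from h import *
from cell import bot
s=bot.read_state();move(s,*map(float,sys.argv[1:]));print(s['joint_positions'].round(2),s['grip_width'],s['finger_force'])
E
python3 m.py 130 30 180
```

```text
now [ -44.1 -372.1  359.2] ->lin cm [ 26.5  -38.1    9.36] rot [-1.62 24.87  4.42] F une [ 0.  -0.8 -0.3] t 0.6
[-1.3   0.12  1.7   0.36  1.28  0.01] 0.051031565234417084 0.0
```

Emit:
servo_tool(
  jaw=[0,0,0,0,0],
  linear=[
    [26.5,-38.1,9],
    [26.5,-38.1,9],
    [26.5,-38.1,9],
    [26.5,-38.1,9],
    [26.5,-38.1,9],
  ],
  rotation=[
    [-1.6,24.9,4.4],
    [-1.6,24.9,4.4],
    [-1.6,24.9,4.4],
    [-1.6,24.9,4.4],
    [-1.6,24.9,4.4],
  ],
)

```text
time_s: 1.1
ee_pos: [0.4354, -0.1936, 0.2962]
orientation: [-2.873, -0.107, -1.19]
ft_force: [0.2, -0.8, 1.5]
grip_width: 0.0111
finger_force: 0.0
```

```bash
python3 m.py 130 30 180
```

```text
now [  46.5 -159.5  266.4] ->lin cm [  8.29 -18.98   8.63] rot [ 0.03  0.   -0.17] F une [ 1.1 -0.8  1. ] t 1.1
[-1.17 -0.1   2.18  0.92  1.   -0.17] 0.011143656073865226 0.0
```

Emit:
servo_tool(
  jaw=[0,0,0,0,0],
  linear=[
    [8.3,-19,8.6],
    [8.3,-19,8.6],
    [8.3,-19,8.6],
    [8.3,-19,8.6],
    [8.3,-19,8.6],
  ],
  rotation=[
    [0,0,0],
    [0,0,0],
    [0,0,0],
    [0,0,0],
    [0,0,0],
  ],
)

```text
time_s: 1.6
ee_pos: [0.5382, 0.0021, 0.2951]
orientation: [-2.873, -0.117, -1.19]
ft_force: [-0.3, -1.6, -0.6]
grip_width: 0.0006
finger_force: 0.0
```

```bash
python3 m.py 130 30 90
```

```text
now [129.   27.6 182.2] ->lin cm [ 0.1  -0.23  9.22] rot [-0.04 -0.01  0.16] F une [-0.8 -1.5 -0.1] t 1.6
[-0.33 -0.1   2.18  0.75  0.42  0.56] 0.0006208395433518907 0.0
```

Emit:
servo_tool(
  jaw=[0,0,0,0,0],
  linear=[
    [0,0,4.5],
    [0,0,9],
    [0,0,11],
    [0,0,13],
    [0,0,15],
  ],
  rotation=[
    [0,0,0],
    [0,0,0],
    [0,0,0],
    [0,0,0],
    [0,0,0],
  ],
)

```text
time_s: 2.1
ee_pos: [0.6438, 0.009, 0.1869]
orientation: [-2.875, -0.117, -1.186]
ft_force: [-0.3, -0.3, 0.4]
grip_width: 0.0004
finger_force: 0.2
```

```bash
python3 m.py 130 30 5
```

```text
now [127.3  26.2  30.9] ->lin cm [ 0.28 -0.37  2.59] rot [-0.07  0.18  0.17] F une [ 0.1 -0.3  0.5] t 2.1
[-0.22  0.27  2.14  1.71  0.21 -0.36] 0.0004177750967157909 0.16163032931217458
```

Emit:
servo_tool(
  jaw=[0,0,0,0,0],
  linear=[
    [-0.5,0,-1],
    [-1,0,-2],
    [-1,0,-2],
    [-1,0,-2],
    [-1,0,-2],
  ],
  rotation=[
    [0,-3,0],
    [0,-6,0],
    [0,-9,0],
    [0,-12,0],
    [0,-12,0],
  ],
)

```text
time_s: 2.6
ee_pos: [0.6272, 0.0217, 0.1947]
orientation: [-2.93, -0.146, -0.948]
ft_force: [-0.4, 0.4, -0.4]
grip_width: 0.0005
finger_force: 0.0
```

```bash
python3 m.py 118 25 5 33
```

```text
now [121.8  40.3  47.5] ->lin cm [0.28 1.69 4.19] rot [-2.21 -2.91  0.57] F une [-0.5  0.4  0. ] t 2.6
[-0.2   0.22  2.03  0.61  0.35  0.76] 0.0005037136610714804 0.0
```

Emit:
servo_tool(
  jaw=[0,0,0,0,0],
  linear=[
    [0.2,1,0.5],
    [0.3,1.6,1.5],
    [0.3,1.6,2.5],
    [0.3,1.6,3.4],
    [0.3,1.6,4.0],
  ],
  rotation=[
    [-1,-2,0],
    [-2,-3,0],
    [-2,-3,0],
    [-2,-3,0],
    [-2,-3,0],
  ],
)

```text
time_s: 3.1
ee_pos: [0.6559, 0.0097, 0.1641]
orientation: [-2.986, -0.133, -0.889]
ft_force: [-5.9, -0.8, 12.8]
grip_width: 0.0003
finger_force: 6.4
```

```bash
python3 m.py 118 30 3 33
```

```text
now [119.7  26.    6.3] ->lin cm [-0.1  -0.4   0.36] rot [-0.22 -0.17  0.56] F une [ 4.8 -0.3 13.3] t 3.1
[-0.17  0.31  1.97  0.44  0.33  0.93] 0.0002805693758872323 6.406979151070118
```

Emit:
servo_tool(
  jaw=[0,0,0,0,0],
  linear=[
    [0,0,0.1],
    [0,0,0.1],
    [0,0,-2],
    [0,0,-6],
    [0,0,-10],
  ],
  rotation=[
    [0,0,0],
    [0,0,0],
    [0,0,0],
    [0,0,0],
    [0,0,0],
  ],
)

```text
time_s: 3.6
ee_pos: [0.5993, 0.0054, 0.247]
orientation: [-2.987, -0.133, -0.882]
ft_force: [0.2, 1.0, 0.7]
grip_width: 0.0004
finger_force: 0.0
```

```bash
python3 m.py 130 -60 110 33
```

```text
now [138.2  26.2 105. ] ->lin cm [-0.99  8.6  -0.37] rot [-0.31  0.08  0.55] F une [0.7 1.  0.3] t 3.6
[-0.21  0.1   1.97  0.32  0.54  1.04] 0.0003579511007156402 0.0
```

Emit:
servo_tool(
  jaw=[50,50,50,50,50],
  linear=[
    [-1,4,-0.4],
    [-1,8.6,-0.4],
    [-1,8.6,-0.4],
    [-1,8.6,-0.4],
    [-1,8.6,-0.4],
  ],
  rotation=[
    [-0.3,0,0.5],
    [-0.3,0,0.5],
    [-0.3,0,0.5],
    [-0.3,0,0.5],
    [-0.3,0,0.5],
  ],
)

```text
time_s: 4.1
ee_pos: [0.5973, -0.0806, 0.2451]
orientation: [-2.989, -0.118, -0.886]
ft_force: [0.1, -0.3, 0.1]
grip_width: 0.0367
finger_force: 0.0
```

```bash
python3 m.py 115 -60 16 33; python3 - <<'E'
from h import *
from cell import bot
s=bot.read_state();w=bot.get_image("wrist");np.savez('wrist.npz',**w,pos=s['ee_pos'],ori=s['orientation'])
sc=bot.get_image("scene");P=cloud(sc);f=(P-OC)@RC
Q=(f-H)@F.T*1e3
for y0,y1 in((20,60),(70,150),(10,160)):
    m=(Q[...,1]>y0)&(Q[...,1]<y1)&(Q[...,0]>40)&(Q[...,0]<185)&(abs(Q[...,2])<40);q=Q[m]
    if len(q)>30:print('flap fit',len(q),np.polyfit(q[:,0],q[:,2],1))
v=sc['img'][80:230,200:370]
a=cv2.resize(v,(453,400),interpolation=2);b=cv2.resize(w['img'],(340,255));b=cv2.copyMakeBorder(b,0,145,0,0,0)
cv2.imwrite('pics/c1.png',np.hstack([a,b])[:,:,::-1]);print(w['mount'],w['fx'],w['cx'],w['cy'])
E
```

```text
now [130.8 -59.5 109.8] ->lin cm [0.41 0.06 9.5 ] rot [-0.01 -0.01  0.06] F une [ 0.1 -0.3 -0. ] t 4.1
[-0.42  0.12  1.96  0.48  0.6   0.74] 0.03669550831400071 0.0
flap fit 556 [ 0.07355857 -0.12322553]
flap fit 1179 [0.0686713  0.54254073]
flap fit 2168 [0.07027666 0.31136652]
[[ 9.84188245e-05 -9.53573251e-01 -3.01161160e-01  8.25461796e-02]
 [ 9.99999934e-01  1.99204910e-04 -3.03949073e-04 -7.35271229e-04]
 [ 3.49830488e-04 -3.01161111e-01  9.53573208e-01 -1.63279398e-01]
 [ 0.00000000e+00  0.00000000e+00  0.00000000e+00  1.00000000e+00]] 271.2789624952186 255.13704795786887 191.64965431904702
```

View pics/c1.png

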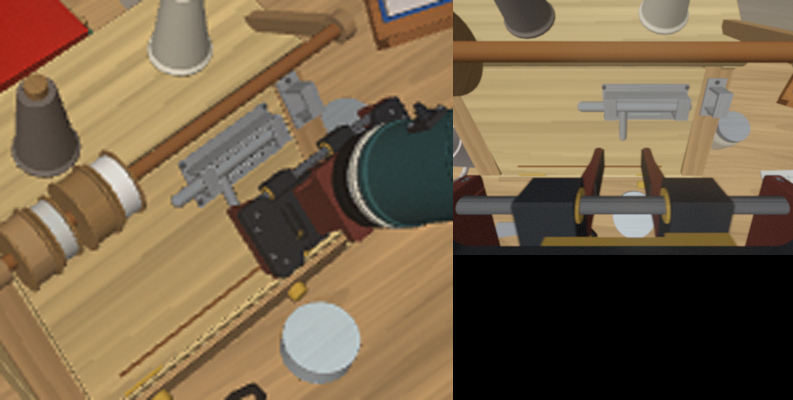

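The wrist view shows the handle at wrist pixel (256,185), centred between the open fingers. The flap sits on its buffers at 0.070 rad. Next I descend and grip.

Emit:
servo_tool(
  jaw=[45,45,45,45,45],
  linear=[
    [0.2,0,4],
    [0.4,0,7],
    [0.4,0,8.5],
    [0.4,0,9.4],
    [0.4,0,9.4],
  ],
  rotation=[
    [0,0,0],
    [0,0,0],
    [0,0,0],
    [0,0,0],
    [0,0,0],
  ],
)

```text
time_s: 4.7
ee_pos: [0.6524, -0.0761, 0.1683]
orientation: [-2.989, -0.12, -0.885]
ft_force: [-0.8, 0.5, -0.2]
grip_width: 0.0395
finger_force: 0.0
```

```bash
python3 m.py 115 -60 16 33
```

```text
now [115.5 -59.2  16.4] ->lin cm [-0.04  0.08  0.05] rot [-0.03  0.    0.14] F une [-0.7  0.6  0.4] t 4.7
[-0.36  0.31  1.95  0.6   0.42  0.64] 0.039485473151202745 0.0
```

Emit:
servo_tool(
  jaw=[0,0,0,0,0],
  linear=[
    [0,0,0],
    [0,0,0],
    [0,0,0],
    [0,0,0],
    [0,0,0],
  ],
  rotation=[
    [0,0,0],
    [0,0,0],
    [0,0,0],
    [0,0,0],
    [0,0,0],
  ],
  newtons=10,
)

```text
time_s: 5.2
ee_pos: [0.6528, -0.0778, 0.1704]
orientation: [-2.99, -0.118, -0.891]
ft_force: [-1.8, 0.7, 4.0]
grip_width: 0.0109
finger_force: 10.0
```

Emit:
servo_tool(
  jaw=[0,0,0,0,0],
  linear=[
    [-0.14,0,-1.06],
    [0.05,0,-2.1],
    [0.53,0,-3.1],
    [1.14,0,-3.75],
    [1.73,0,-4.15],
  ],
  rotation=[
    [0,0,0],
    [0,0,0],
    [0,0,0],
    [0,0,0],
    [0,0,0],
  ],
)

```text
time_s: 5.7
ee_pos: [0.6436, -0.0781, 0.2145]
orientation: [-2.99, -0.119, -0.887]
ft_force: [-2.5, -0.5, -1.9]
grip_width: 0.0105
finger_force: 10.0
```

```bash
python3 m.py 155 -60 50 33;python3 - <<'E'
from h import *
from cell import bot
s=bot.read_state();w=bot.get_image("wrist")
sc=bot.get_image("scene");P=cloud(sc);f=(P-OC)@RC
Q=(f-H)@F.T*1e3
m=(Q[...,1]>20)&(Q[...,1]<150)&(Q[...,0]>40)&(Q[...,0]<185)&(abs(Q[...,2])<40);q=Q[m]
print('flap fit',len(q),np.polyfit(q[:,0],q[:,2],1))
v=sc['img'][80:230,200:370]
a=cv2.resize(v,(453,400),interpolation=2);b=cv2.resize(w['img'],(340,255));b=cv2.copyMakeBorder(b,0,145,0,0,0)
cv2.imwrite('pics/c2.png',np.hstack([a,b])[:,:,::-1])
E
```

```text
now [141.9 -60.5  55.3] ->lin cm [ 1.39 -0.05  0.25] rot [ 0.08 -0.06  0.09] F une [-3.1 -0.3  0.4] t 5.7
[-0.37  0.22  1.92  0.49  0.52  0.76] 0.0105296736400535 9.999223798513412
flap fit 1862 [0.06867749 0.51396169]
```

View pics/c2.png

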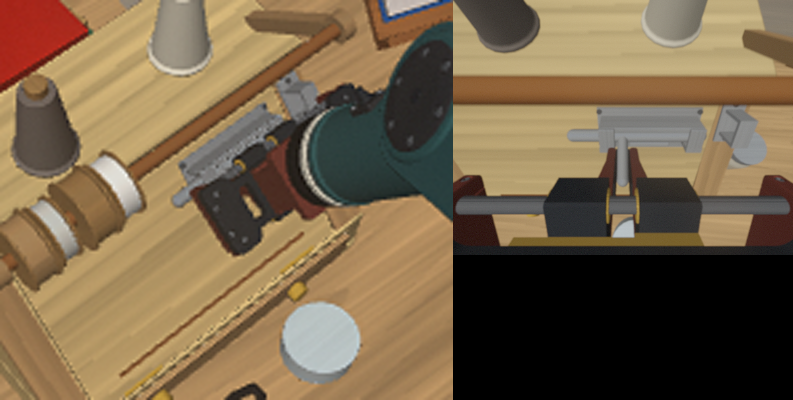

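The handle is up at about 1.4 rad and held between the fingertips. I'll grip harder and press the flap home.

Emit:
servo_tool(
  jaw=[0,0,0,0,0],
  linear=[
    [0,0,0],
    [0,0,0],
    [0.15,0,0.4],
    [0.3,0,0.8],
    [0.4,0,1.1],
  ],
  rotation=[
    [0,0,0],
    [0,0,0],
    [0,0,0],
    [0,0,0],
    [0,0,0],
  ],
  newtons=40,
)

```text
time_s: 6.3
ee_pos: [0.6532, -0.0772, 0.2071]
orientation: [-2.99, -0.119, -0.888]
ft_force: [-18.9, -1.9, 13.9]
grip_width: 0.0097
finger_force: 40.0
```

```bash
cat > f.py <<'E'
from h import *
from cell import bot
sc=bot.get_image("scene");P=cloud(sc);f=(P-OC)@RC
Q=(f-H)@F.T*1e3
m=(Q[...,1]>20)&(Q[...,1]<150)&(Q[...,0]>40)&(Q[...,0]<185)&(abs(Q[...,2])<40);q=Q[m]
print('flap fit',len(q),np.polyfit(q[:,0],q[:,2],1))
E
python3 m.py 145 -60 43 33;python3 f.py
```

```text
now [143.4 -60.4  43.4] ->lin cm [ 0.16 -0.04  0.  ] rot [ 0.07 -0.08  0.12] F une [-3.6 -0.5 23.3] t 6.3
[-0.36  0.25  1.91  0.49  0.51  0.76] 0.009719769982342558 40.00459849834442
flap fit 1830 [-0.00108354  0.47727965]
```

The flap is fully home, with 23 N of press. Now I slide the bolt.

Emit:
servo_tool(
  jaw=[0,0,0,0,0],
  linear=[
    [0,0.8,0],
    [0,1.6,0],
    [0,2.4,0],
    [0,3.2,0],
    [0,4,0],
  ],
  rotation=[
    [0,0,0],
    [0,0,0],
    [0,0,0],
    [0,0,0],
    [0,0,0],
  ],
)

```text
time_s: 6.85
ee_pos: [0.6566, -0.1171, 0.2072]
orientation: [-2.989, -0.119, -0.888]
ft_force: [-6.0, 0.4, 5.0]
grip_width: 0.0101
finger_force: 40.0
```

```bash
python3 m.py 143.4 -120 43.4 33;python3 f.py
```

```text
now [ 143.7 -100.4   43.3] ->lin cm [-0.04  1.96 -0.01] rot [ 0.04 -0.09  0.1 ] F une [-0.7  0.9  7.8] t 6.85
[-0.44  0.26  1.88  0.54  0.55  0.65] 0.01013742609970392 40.00218629837036
flap fit 1839 [0.00105956 0.42296837]
```

Emit:
servo_tool(
  jaw=[0,0,0,0,0],
  linear=[
    [0,0.5,0.1],
    [0,1.0,0.1],
    [0,1.5,0.1],
    [0,2.0,0.1],
    [0,2.05,0.1],
  ],
  rotation=[
    [0,0,0],
    [0,0,0],
    [0,0,0],
    [0,0,0],
    [0,0,0],
  ],
)

```text
time_s: 7.4
ee_pos: [0.6581, -0.1369, 0.2064]
orientation: [-2.988, -0.119, -0.887]
ft_force: [-9.8, 3.4, 9.2]
grip_width: 0.0099
finger_force: 40.0
```

```bash
python3 m.py 143.4 -120 43.4 33;python3 f.py
```

```text
now [ 143.1 -120.2   42.7] ->lin cm [ 0.01 -0.03 -0.07] rot [-0.03 -0.05  0.07] F une [-0.2  4.2 13.2] t 7.4
[-0.47  0.28  1.86  0.56  0.57  0.61] 0.00990167037523959 40.00176966190338
flap fit 1834 [0.00203806 0.25147054]
```

Emit:
servo_tool(
  jaw=[0,0,0,0,0],
  linear=[
    [0,0,0],
    [0,0,0],
    [-0.94,0,0.67],
    [-1.59,0,1.54],
    [-1.8,0,2],
  ],
  rotation=[
    [0,0,0],
    [0,0,0],
    [0,0,0],
    [0,0,0],
    [0,0,0],
  ],
  newtons=10,
)

```text
time_s: 7.95
ee_pos: [0.6564, -0.1371, 0.1815]
orientation: [-2.987, -0.119, -0.894]
ft_force: [2.0, 6.2, 3.7]
grip_width: 0.0107
finger_force: 10.0
```

```bash
python3 m.py 115.7 -120 11 33;python3 f.py
```

```text
now [ 124.3 -120.3   26.2] ->lin cm [-0.53 -0.03  1.67] rot [ 0.03 -0.32  0.09] F une [4.4 6.  0.9] t 7.95
[-0.48  0.31  1.9   0.63  0.51  0.52] 0.010729096729481517 9.999969229102135
flap fit 1841 [0.01678022 0.27250877]
```

Emit:
servo_tool(
  jaw=[0,0,0,0,0],
  linear=[
    [-0.35,0,0.6],
    [-0.4,0,1.1],
    [-0.4,0,1.5],
    [-0.4,0,1.6],
    [-0.4,0,1.6],
  ],
  rotation=[
    [0,0,0],
    [0,0,0],
    [0,0,0],
    [0,0,0],
    [0,0,0],
  ],
)

```text
time_s: 8.5
ee_pos: [0.6609, -0.1367, 0.1651]
orientation: [-2.988, -0.119, -0.891]
ft_force: [-4.0, 5.2, 7.9]
grip_width: 0.0108
finger_force: 10.0
```

```bash
python3 m.py 115.7 -120 11 33;python3 f.py
```

```text
now [ 115.9 -120.3   11.5] ->lin cm [-0.01 -0.03  0.05] rot [ 0.01 -0.19  0.1 ] F une [3.1 5.5 8.1] t 8.5
[-0.47  0.34  1.9   0.67  0.48  0.49] 0.010758473007147112 10.00049740076065
flap fit 1839 [0.01633698 0.18240906]
```

Emit:
servo_tool(
  jaw=[35,35,35,35,35],
  linear=[
    [0,0,0],
    [0,0,0],
    [0,0,0],
    [0,0,-2],
    [0,0,-5],
  ],
  rotation=[
    [0,0,0],
    [0,0,0],
    [0,0,0],
    [0,0,0],
    [0,0,0],
  ],
)

```text
time_s: 9.05
ee_pos: [0.6325, -0.1396, 0.2045]
orientation: [-2.99, -0.118, -0.884]
ft_force: [1.0, 0.0, 0.1]
grip_width: 0.0308
finger_force: 0.0
```

Emit:
servo_tool(
  jaw=[35,35,35,35,35],
  linear=[
    [0,0,-4],
    [0,0,-7],
    [-1,0,-9],
    [-2,0,-9],
    [-2,0,-9],
  ],
  rotation=[
    [0,0,0],
    [0,0,0],
    [0,0,0],
    [0,0,0],
    [0,0,0],
  ],
)

```text
time_s: 9.55
ee_pos: [0.566, -0.1446, 0.269]
orientation: [-2.99, -0.116, -0.886]
ft_force: [-0.6, 0.7, -1.0]
grip_width: 0.0306
finger_force: 0.0
```

```bash
python3 m.py 115.7 -120 11 33;python3 f.py; python3 - <<'E'
from h import *
from cell import bot
w=bot.get_image("wrist");sc=bot.get_image("scene")
s=bot.read_state();d=w;v,u=np.mgrid[0:384,0:512];z=d['range_z']
p=np.stack([(u-d['cx'])/d['fx']*z,(v-d['cy'])/d['fy']*z,z,np.ones_like(z)],-1)@d['mount'].T
W=p[...,:3]@Ro.from_rotvec(s['orientation']).as_matrix().T+s['ee_pos']
Q=((W-OC)@RC-H)@F.T*1e3
m=(z>0)&(Q[...,0]>102)&(Q[...,0]<138)&(Q[...,2]>13)&(Q[...,2]<90)&(abs(Q[...,1]+110)<40)
q=Q[m];print('handle pts',len(q),np.percentile(q,[2,50,98],axis=0).round(1).tolist(), np.polyfit(q[:,0],q[:,2],1))
a=cv2.resize(sc['img'][80:230,200:370],(340,300),interpolation=2);b=cv2.resize(w['img'],(400,300))
cv2.imwrite('pics/c3.png',np.hstack([a,b])[:,:,::-1])
E
```

```text
now [ 122.1 -120.8  152.3] ->lin cm [ 2.31 -0.09 13.95] rot [ 0.07 -0.03  0.01] F une [-1.1  0.7 -0.3] t 9.55
[-0.6   0.07  1.94  0.53  0.73  0.57] 0.030598062970504127 0.0
flap fit 1840 [0.01451762 0.38390211]
handle pts 299 [[103.8, -124.4, 24.5], [121.0, -120.1, 27.6], [137.3, -114.6, 29.4]] [2.03223028e-02 2.49918052e+01]
```

View pics/c3.png

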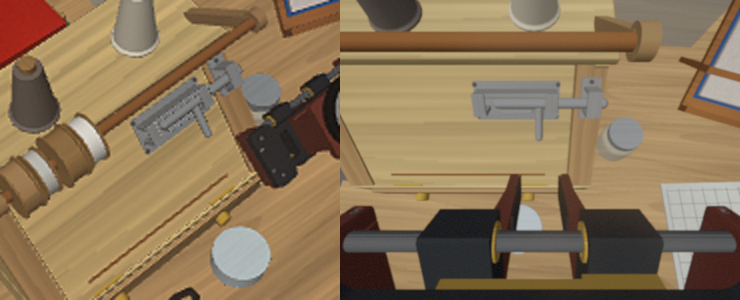

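The bolt rod is in the keep (right panel, about (595,100)). The handle lies dropped, parallel to the flap at y ≈ −120 mm, the flap is at 0.015 rad, and the robot is clear.

```bash
python3 -c "
from cell import bot
print(bot.close_job())"
```

```text
the job is handed in; nothing more can be done
None
```

The drop front is shut and bolted: in the last measurement before hand-in the flap was about 0.015 rad from home, with the bolt in the keep, the handle down in the far notch and the robot clear; no verdict came back after hand-in.

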